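Put away the last of the domino game

ROBOT

A 6-joint arm with a two-finger parallel gripper is mounted at the origin on the work surface. World frame = base frame: x ahead of the robot, y to its left, z up, the work surface at z = 0. Lengths are in mm, angles in degrees, forces in N, time in s.
With the tool pointing down it reaches from about 350 to 850 mm from the base axis. Payload 8.1 kg.
Tool frame: the origin (TCP) lies at the very end of the fingers, on their centre line; the grasp point (between the pads) lies r.tcp_to_grasp behind it (r.tcp_to_grasp is the distance from the TCP to the grasp point, in mm); z points along the fingers, y is the line along which they close (so a half turn about z gives the same grasp; the last joint's range is limited). The gripper opens to 85 mm and grips with 20 to 120 N. Pads are 22 mm wide; open, the fingers measure 114 mm over their backs; the gripper's body (76 mm by 85 mm) begins 54 mm behind the grasp point. The pads swing forward as they close: fully open they stand 13 mm farther back than shut.
Start: joints at [65.81, 7.471, 85.268, -0, 87.261, -4.893], TCP at [198.26, 566.302, 231.292] pointing down, gripper open.
Joint ranges: [-169.43, 169.43], [-51.17, 129.36], [1.28, 143.12], [-76.62, 256.62], [0, 156.53], [-152.29, 152.29]. Speed limits (degrees/s): [136.94, 136.94, 159.86, 180, 180, 180].

INTERFACE

Orientations are given as [roll, pitch, yaw] about the fixed x, y, z axes, in that order (R = Rz(yaw) Ry(pitch) Rx(roll)).
In Python, from bench import sense, viewer, order, r gives the robot as it stands.
- The arm moves only by the tool carry_out, never from a script. Its argument "increments" is one flat list of numbers, 7 for each row, row after row: the shift along the tool's x, y, z as a fraction of full scale, then the turn, a rotation vector about the tool's x, y, z as a fraction of full scale, then the opening, from -1 (shut) to 1 (fully open). A call has exactly 10 rows; each row is the pose to reach, as a shift and turn from the pose commanded when the call began, along the tool's axes at that moment, turning the shorter way round; what a row does not reach only later rows make up. Full scale, the value 1, is 400 mm for a shift and 2 pi rad for a turn. A row lasts 1/8 s, in which the tool goes at most 62.5 mm and 10.7 degrees, less where a joint would pass 70% of its speed; a pose out of reach is approached as far as the arm can. A call with a number of a shift or a turn outside -1 to 1 is refused whole. A call with a gripper value outside its range is refused whole. The fingers move at their own pace and stop on an object; "force" is the grip in N (left out, the last holds). Time passes only in rows, so rows that repeat a pose let the fingers close, or fill a call up. It gives the time, the measured TCP pose, the force, the opening and the grip force at its end, in the units of the state.
- sense(): the state, without advancing time (a new reading comes with each control period).
- viewer.snapshot(name): name is "side" or "top"; returns the picture (384x512x3 uint8, red, green, blue); there is no depth.
- viewer.get_calibration(name): a dict with "fx", "fy", "cx", "cy" (pixels), "R" (3x3) and "t" (3): a world point X has camera coordinates R X + t. Camera axes: x right, y down, z forward; pixel columns grow to the right and rows downward; lengths in mm; the calibration is good to about 2 mm. A picture is of the moment at which its call begins. get_calibration takes no time and is no camera call.
- order.hand_in(): hands the job in; it is judged then, once.
The state is a dict: "time": time; "joint_pos": joint angles; "qd": joint speeds; "joint_efforts": joint torques, N m; "tool_pos": TCP position; "tcp_rot": TCP orientation; "ft_force": force on the tool from outside, world axes, zero at the start; "wrist_torque": the same for the moment, N m; "finger_gap": finger opening in mm; "grip_force": force on a finger pad.
Only numpy, scipy, OpenCV 4.12 (cv2) and the standard library are available. Lean on these libraries where they do the work, as an engineer would, in place of code of your own. Each camera call takes 0.05 s, during which the arm holds its last target. There are 200 camera calls.

TASK

Put away the handful left from the game: both dominoes flat on the floor of the long wooden tray with their pips up and not one on the other, the die in the square metal dish, the bottle cap lying flat in the orange ashtray, and the scoring peg standing upright in the square pocket of the peg board. Do not bump or shift the glass jar that stands among them.

Things in the scene. Friction and masses are not known exactly. Their poses are not given: they have to be found in the camera images.
- domino_a: loose cream domino tile, 52 x 26 x 12 mm, with black pips 5 and 3, lying flat pips up; origin at the centre of its underside, x along its length, y across, z up out of the pips; about 30 g
- domino_b: a second loose cream domino tile like domino_a, 52 x 26 x 12 mm, pips 2 and 4, lying flat pips up; same origin and axes
- die: loose cream die with black pips, a 22 mm cube with slightly rounded edges, about 20 g; origin at the cube's centre (11 mm above what it lies on), axes along its edges
- score_peg: loose dark wooden scoring peg standing upright, 48 mm tall: round foot 26 mm across and 8 mm high, above it a straight round stem 16 mm across up to the top; origin at the centre of the underside of the foot, z up along the stem; about 20 g
- bottle_cap: loose steel bottle cap, a round disc 29 mm across (about 33 mm over the look of its crimps; they do not touch anything) and 8 mm high, lying flat; origin at the centre of its underside, z up; about 15 g
- domino_tray: long open tray of brown wood, fixed, outside 164 (along its x) x 112 (along its y) x 14 mm high, walls 5 mm, inner floor 5 mm above the table; origin at the centre of its underside; both dominoes belong in it
- dice_dish: square open dish of bare metal, fixed, outside 124 x 124 x 16 mm high, walls 5 mm, inner floor 5 mm above the table; origin at the centre of its underside; the die belongs in it
- ashtray: round orange ceramic ashtray, fixed, outside 136 mm across at the rim, 22 mm high, wall 7 mm, flat inner floor about 108 mm across and 5 mm above the table; origin at the centre of its underside; the bottle cap belongs in it
- peg_board: pale wooden peg board for scoring, fixed, 160 (along its x) x 72 (along its y) x 20 mm high; rows of tiny black holes cover its -x half and more; in its +x end is a square pocket 49 x 49 mm and 10 mm deep (its floor is 10 mm above the table), centred 45 mm from the board's centre along the board's +x; origin at the centre of the underside; the scoring peg belongs standing in the pocket
- jar: empty glass jar with a wooden lid and bar knob, 74 mm across, 85 mm tall, loose, about 300 g; origin at the centre of its underside; it is not part of the handful and must stay standing where it is
Things that resemble listed ones, but are neither listed nor needed, are in the scene too. Leave any turquoise look-alike of the domino_b alone.

How it is judged (in metres and radians):
At the end, for the whole second after the job is handed in: All at rest: both dominoes flat on the tray floor, pips up, level within 0.2 rad, neither on the other (undersides below 9 mm); die on the dish floor; cap flat (0.2 rad) on the ashtray floor; peg in the pocket, 15 mm from its middle at most, foot below 14 mm, upright within 0.2 rad (x of domino_a in the frame of domino_tray between -0.075 and 0.075 m and y of domino_a in the frame of domino_tray between -0.05 and 0.05 m and z of each of domino_a, domino_b in the frame of domino_tray below 0.009 m and linear speed of each of domino_a, domino_b, die, bottle_cap, score_peg below 0.02 m/s and angular speed of each of domino_a, domino_b, die, bottle_cap, score_peg below 0.2 rad/s and angle between each of domino_a, domino_b, score_peg's own z axis and vertical below 0.2 rad and x of domino_b in the frame of domino_tray between -0.075 and 0.075 m and y of domino_b in the frame of domino_tray between -0.05 and 0.05 m and x of die in the frame of dice_dish between -0.052 and 0.052 m and y of die in the frame of dice_dish between -0.052 and 0.052 m and z of die in the frame of dice_dish below 0.0195 m and x of bottle_cap in the frame of ashtray between -0.05 and 0.05 m and y of bottle_cap in the frame of ashtray between -0.05 and 0.05 m and z of bottle_cap in the frame of ashtray below 0.0165 m and angle between the z axis of bottle_cap and the z axis of ashtray, either way round below 0.2 rad and x of score_peg in the frame of peg_board between 0.03 and 0.06 m and y of score_peg in the frame of peg_board between -0.015 and 0.015 m and z of score_peg in the frame of peg_board below 0.014 m); the robot touches nothing.
It fails at once if the glass jar is shifted by more than 15 mm or tipped (distance of jar from where it was at the start of the episode above 0.015 m or angle between jar's own z axis and vertical above 0.2 rad).
It also fails if it takes over 115 s, if anything falls off the work surface, if the arm or the gripper's body presses on something with over 40 N, if the wrist force passes 120 N, or if a joint passes its speed limit or range.

## Working session

There is one attempt and no reset: what is moved stays moved. The work goes in short steps, Python scripts to look and compute and a tool call to move; the robot and the scene stay as the last step left them, time stands still between calls to the robot, and variables do not carry over. Pictures are saved under pics/ and viewed, at most 14 in all, crops included, and the job is handed in when it is done.

Besides the shell and the picture viewer there is one more tool, called after ">>>" as name(argument=value, ...) on one line, values as JSON. carry_out: Moves the arm, as the interface text tells. Its arguments: {"type":"object","properties":{"increments":{"type":"array"},"force":{"type":"number"}},"required":["increments"]}

```bash
mkdir -p pics
python3 - <<'E'
from bench import sense, viewer, r
import cv2
for n in("top","side"):
    im=viewer.snapshot(n); cv2.imwrite(f"pics/{n}0.png",cv2.resize(im[:,:,::-1],(800,600),interpolation=cv2.INTER_CUBIC))
    c=viewer.get_calibration(n); print(n,c)
s=sense(); print(s["time"],s["tool_pos"],s["tcp_rot"],s["finger_gap"],r.tcp_to_grasp)
E
```

```text
top {'fx': 364.1420101813333, 'fy': 364.1420101813333, 'cx': 252.60852612636316, 'cy': 189.6756347024237, 'R': array([[-0.02743061, -0.99962222,  0.0017245 ],
       [-0.99131894,  0.02698077, -0.128681  ],
       [ 0.12858586, -0.00523933, -0.99168454]]), 't': array([  9.81694885, 492.36786116, 875.64083589])}
side {'fx': 437.24451356509735, 'fy': 437.24451356509735, 'cx': 250.89920471950657, 'cy': 192.41138901318536, 'R': array([[ 0.87740768, -0.47974422,  0.00111709],
       [-0.31008805, -0.56889594, -0.76171045],
       [ 0.36606169,  0.6679842 , -0.64791661]]), 't': array([-440.72647532,  198.49742112, 1183.15868092])}
0.1 [198.06450318 565.85831495 230.36105412] [-1.79907281e+02 -8.46181638e-03  1.60701564e+02] 85.34348058156162 18.700000000000003
```

View pics/top0.png

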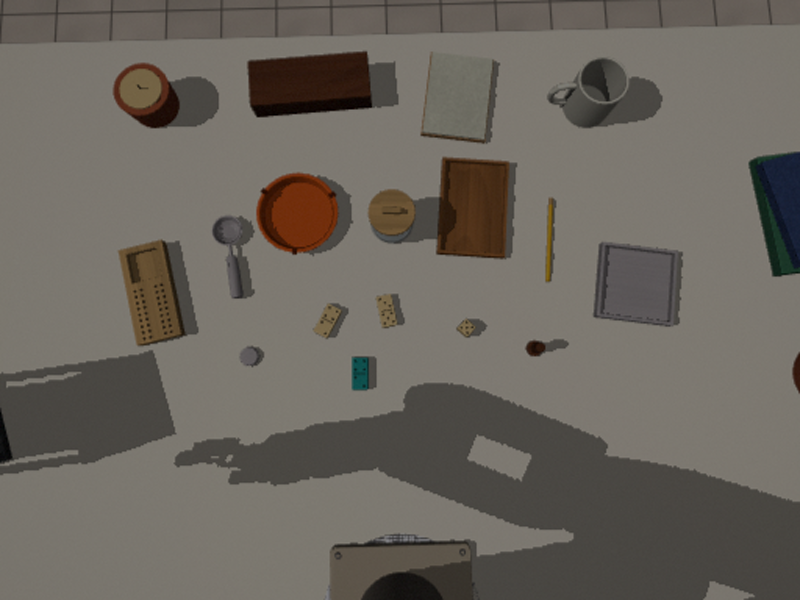

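View pics/side0.png

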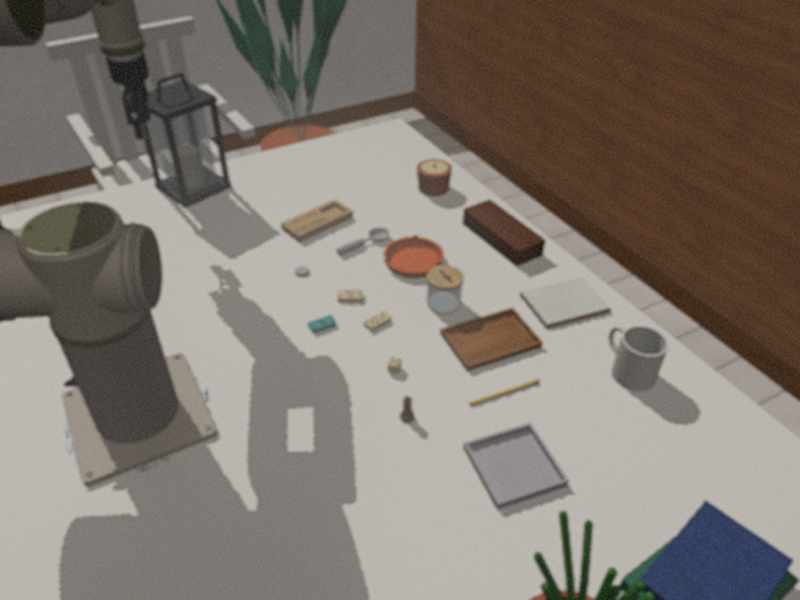

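The top view shows dominoes at about (328,320) and (387,310), the turquoise one at (360,373), the die at (466,328), the peg at (536,348) and the cap at (250,356). The jar is at (391,215). The side view shows the same things without overlaps. Next I'll enlarge crops of the loose things.

Run:
```python
from bench import viewer
import cv2,numpy as np
def crop(n,x0,y0,w,h,s,f):
    im=viewer.snapshot(n)[y0:y0+h,x0:x0+w,::-1]
    im=cv2.resize(im,None,fx=s,fy=s,interpolation=cv2.INTER_CUBIC)
    im=np.clip(im.astype(float)*1.4,0,255).astype(np.uint8)
    for x in range(-x0%10,w,10): cv2.line(im,(x*s,0),(x*s,6),(0,0,255),1); cv2.putText(im,str(x0+x),(x*s-8,16),0,.3,(0,0,255)) 
    for y in range(-y0%10,h,10): cv2.line(im,(0,y*s),(6,y*s),(0,0,255),1); cv2.putText(im,str(y0+y),(8,y*s+4),0,.3,(0,0,255))
    cv2.imwrite("pics/"+f,im)
crop("top",152,180,200,75,4,"topc.png")
crop("side",183,160,95,115,5,"sidec.png")
```

```text
(no output)
```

View pics/topc.png

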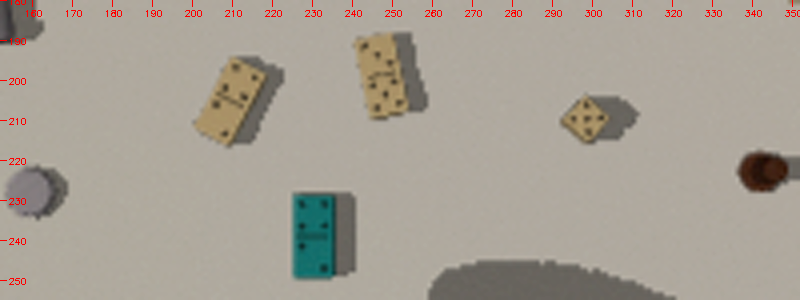

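View pics/sidec.png

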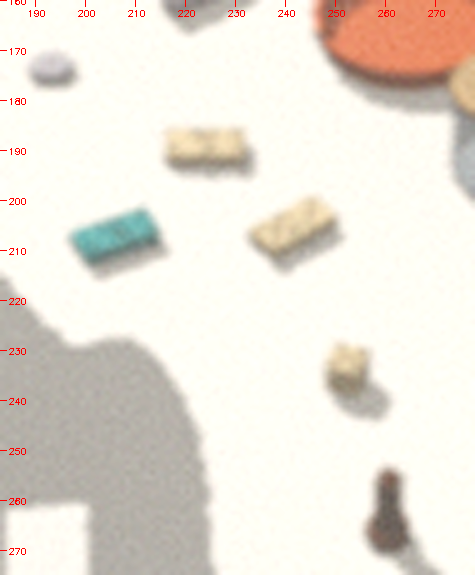

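The crops show, in native pixels:

| Thing | Top view | Side view |
|---|---|---|
| domino_b (pips 2/4) | (209.9,204.9) | (224,188) |
| domino_a (pips 5/3) | (247.5,198.9) | (241.6,204.6) |
| Die | (298.5,209.5) | (253,231.6) |
| Peg top | (344,222) | (260.8,254.4) |
| Cap | (159,227.5) | (193.6,173) |

Next I'll triangulate these.

```bash
cat > h.py <<'E'
import numpy as np, cv2
from bench import viewer
C={n:viewer.get_calibration(n) for n in("top","side")}
def K(c): return np.array([[c["fx"],0,c["cx"]],[0,c["fy"],c["cy"]],[0,0,1]])
P={n:K(c)@np.c_[c["R"],c["t"]] for n,c in C.items()}
def tri(a,b):
    X=cv2.triangulatePoints(P["top"],P["side"],np.float64(a).reshape(2,1),np.float64(b).reshape(2,1)); return (X[:3]/X[3]).ravel()
def atz(n,p,z):
    M=P[n]; H=np.c_[M[:,0],M[:,1],M[:,2]*z+M[:,3]]; w=np.linalg.solve(H,[p[0],p[1],1]); return w[:2]/w[2]
E
python3 - <<'E'
from h import *
np.set_printoptions(precision=1,suppress=True)
q=1.5625
L={"b":((209.9,204.9),(224,188),12),"a":((247.5,198.9),(241.6,204.6),12),"die":((298.5,209.5),(253,231.6),22),"peg":((344,222),(260.8,254.4),48),"cap":((159,227.5),(193.6,173.2),8),
"ash":((298/q,212/q),(414/q,255/q),22),"tray":((473.5/q,207.5/q),(489/q,338.5/q),14),"dish":((638.5/q,283.5/q),(516/q,465.5/q),16),"pocketc":((146/q,266/q),(332/q,210/q),15),"board":((151.5/q,292.5/q),(317/q,217/q),20),"jarlid":((391/q,210/q),(445/q,276/q),85)}
for k,(a,b,z) in L.items(): print(k,tri(a,b),atz("top",a,z),atz("side",b,z))
def ang(p,q2,z):
    d=atz("top",q2,z)-atz("top",p,z); return np.degrees(np.arctan2(d[1],d[0])),np.hypot(*d)
c=lambda x,y:(152+x/4,180+y/4)
print("b",ang(c(211.5,136),c(251.5,63.5),12)); print("a",ang(c(390.5,114.5),c(373,36.5),12))
print("die",ang(c(561,120),c(585,96),22),ang(c(585,96),c(609,118),22))
d=lambda x,y:(x/q,y/q)
print("tray long",ang(d(471,255.5),d(476,159.5),14),"short",ang(d(440,206),d(507,209),14))
print("board",ang(d(160.5,340),d(142.5,245),20)); print("dish",ang(d(602,242),d(595,319),16),ang(d(602,242),d(681,248),16))
print("pegfoot",atz("top",(340.5,222.5),8),"lantern",atz("top",(2,275),0))
E
```

```text
b [459.8 104.9  13.7] [459.1 105.4] [461.3 106.5]
a [473.3   9.3  11.2] [471.8   9.9] [473.9   8.2]
die [ 442.8 -118.1   20.8] [ 440.6 -117.1] [ 443.7 -119.6]
peg [ 407.8 -223.8   46.9] [ 405.5 -222.5] [ 408.9 -225.1]
cap [407.5 235.2   4.8] [405.8 234.9] [407.2 230.6]
ash [639.6 151.5  19. ] [637.8 151.3] [638.2 147.9]
tray [ 640.6 -139.1    8. ] [ 639.9 -138.6] [ 635.6 -143.9]
dish [ 506.5 -404.2   10.2] [ 504.8 -401.3] [ 503.9 -407.4]
pocketc [555.  397.6  22.8] [555.7 401.3] [560.3 408.6]
board [511.5 387.7  22.3] [511. 389.] [513.3 390.8]
jarlid [622.2  -1.3  72.9] [619.   -1.4] [613.2 -14. ]
b (np.float64(-29.712427775618888), np.float64(52.21314056466899))
a (np.float64(11.111484771693933), np.float64(50.99479700093826))
die (np.float64(-46.94014092446372), np.float64(21.436832208537172)) (np.float64(-134.59116065771082), np.float64(20.2333793236228))
tray long (np.float64(-5.487055002990509), np.float64(164.47862783793508)) short (np.float64(-94.1832337003077), np.float64(111.30447716228383))
board (np.float64(12.063013127339532), np.float64(159.44913316523488))
dish (np.float64(170.6834700533832), np.float64(128.19056304096048)) (np.float64(-95.99699383934022), np.float64(129.75142926961584))
pegfoot [ 405.8 -223.7] lantern [298.5 628.6]
```

```bash
cat > plan.py <<'E'
# usage: plan.py x,y,z,yaw ...  -> tool-frame increments from the present measured pose
import sys, numpy as np
from bench import sense
s=sense(); p=np.array(s["tool_pos"]); yaw=s["tcp_rot"][2]; a=np.radians(yaw)
R=np.array([[np.cos(a),np.sin(a),0],[np.sin(a),-np.cos(a),0],[0,0,-1]])
print(round(s["time"],2),p.round(1),np.round(s["tcp_rot"],1),"gap",round(s["finger_gap"],1),"grip",round(s["grip_force"],1))
for t in sys.argv[1:]:
    x,y,z,w=map(float,t.split(",")); d=R.T@(np.array([x,y,z])-p)/400
    dy=(w-yaw+180)%360-180
    print(t,d.round(3),"rotz",round(-dy/360,3))
E
python3 plan.py 407,235,60,150.3 407,235,3,150.3
```

```text
0.2 [198.1 566.  230.6] [-179.9   -0.   160.7] gap 85.2 grip 0.0
407,235,60,150.3 [-0.766 -0.608  0.427] rotz 0.029
407,235,3,150.3 [-0.766 -0.608  0.569] rotz 0.029
```

>>> carry_out(increments=[-0.766,-0.608,0.427,0,0,0.029,0.3,-0.766,-0.608,0.427,0,0,0.029,0.3,-0.766,-0.608,0.427,0,0,0.029,0.3,-0.766,-0.608,0.427,0,0,0.029,0.3,-0.766,-0.608,0.427,0,0,0.029,0.3,-0.766,-0.608,0.427,0,0,0.029,0.3,-0.766,-0.608,0.427,0,0,0.029,0.3,-0.766,-0.608,0.427,0,0,0.029,0.3,-0.766,-0.608,0.427,0,0,0.029,0.3,-0.766,-0.608,0.427,0,0,0.029,0.3], force=40)

```text
time: 1.45
tool_pos: [407.1, 236.7, 61.2]
tcp_rot: [179.9, 0.0, 150.3]
ft_force: [-0.3, 0.3, -0.2]
finger_gap: 55.3
grip_force: 0.0
```

```bash
python3 plan.py 407,235,3,150.3 407,235,120,150.3
```

```text
1.45 [407.1 236.7  61.2] [179.9   0.  150.3] gap 55.3 grip 0.0
407,235,3,150.3 [-0.002 -0.004  0.146] rotz 0.0
407,235,120,150.3 [-0.002 -0.004 -0.147] rotz 0.0
```

>>> carry_out(increments=[-0.002,-0.004,0.1,0,0,0,0.3,-0.002,-0.004,0.146,0,0,0,0.3,-0.002,-0.004,0.146,0,0,0,0.3,-0.002,-0.004,0.146,0,0,0,-1,-0.002,-0.004,0.146,0,0,0,-1,-0.002,-0.004,0.146,0,0,0,-1,-0.002,-0.004,0.146,0,0,0,-1,-0.002,-0.004,0.146,0,0,0,-1,-0.002,-0.004,0.05,0,0,0,-1,-0.002,-0.004,0.0,0,0,0,-1])

```text
time: 2.7
tool_pos: [408.4, 234.4, 63.3]
tcp_rot: [179.8, 0.1, 150.3]
ft_force: [0.5, 1.2, -0.5]
finger_gap: 25.8
grip_force: 39.3
```

```bash
python3 plan.py 407,235,100,150.3 638,153,100,150.3 638,153,9,150.3
```

```text
2.7 [408.4 234.4  63.3] [1.798e+02 1.000e-01 1.503e+02] gap 25.8 grip 39.3
407,235,100,150.3 [ 0.004 -0.001 -0.092] rotz -0.0
638,153,100,150.3 [-0.599  0.108 -0.092] rotz -0.0
638,153,9,150.3 [-0.599  0.108  0.136] rotz -0.0
```

>>> carry_out(increments=[0.004,0,-0.092,0,0,0,-1,-0.599,0.108,-0.092,0,0,0,-1,-0.599,0.108,-0.092,0,0,0,-1,-0.599,0.108,-0.092,0,0,0,-1,-0.599,0.108,-0.092,0,0,0,-1,-0.599,0.108,-0.092,0,0,0,-1,-0.599,0.108,-0.092,0,0,0,-1,-0.599,0.108,-0.092,0,0,0,-1,-0.599,0.108,-0.092,0,0,0,-1,-0.599,0.108,-0.092,0,0,0,-1])

```text
time: 3.95
tool_pos: [636.1, 152.9, 97.9]
tcp_rot: [180.0, 0.0, 150.3]
ft_force: [-0.4, 0.3, -0.1]
finger_gap: 25.8
grip_force: 39.4
```

```bash
python3 plan.py 638,153,9,150.3
cat > crop.py <<'E'
import sys,cv2,numpy as np
from bench import viewer
f=sys.argv[1]; out=[]
for a in sys.argv[2:]:
    n,x,y,w,h=a.split(","); x,y,w,h=map(int,(x,y,w,h))
    im=viewer.snapshot(n)[y:y+h,x:x+w,::-1]; im=cv2.resize(im,(390,int(390*h/w)),interpolation=cv2.INTER_CUBIC)
    out.append(np.clip(im*1.4,0,255).astype(np.uint8))
H=max(o.shape[0] for o in out)
cv2.imwrite("pics/"+f,np.hstack([cv2.copyMakeBorder(o,0,H-o.shape[0],0,5,0) for o in out]))
E
python3 crop.py cap1.png side,200,90,130,110 top,130,60,130,110
```

```text
3.95 [636.1 152.9  97.9] [180.    0.  150.3] gap 25.8 grip 39.4
638,153,9,150.3 [-0.004  0.003  0.222] rotz 0.0
```

View pics/cap1.png

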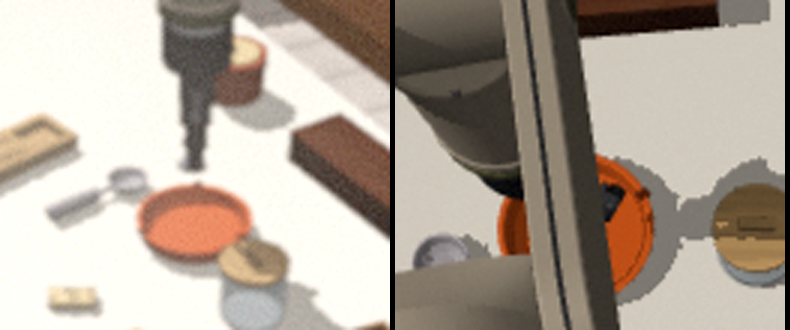

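The cap is between the fingertips, at crop position (195,165) above the ashtray, and it is gone from the table. I'll lower it and release.

>>> carry_out(increments=[-0.004,0.003,0.15,0,0,0,-1,-0.004,0.003,0.2,0,0,0,-1,-0.004,0.003,0.224,0,0,0,-1,-0.004,0.003,0.224,0,0,0,-1,-0.004,0.003,0.224,0,0,0,-0.1,-0.004,0.003,0.224,0,0,0,-0.1,-0.004,0.003,0.224,0,0,0,-0.1,-0.004,0.003,0.22,0,0,0,-0.1,-0.004,0.003,0.1,0,0,0,-0.1,-0.004,0.003,-0.05,0,0,0,-0.1])

```text
time: 5.3
tool_pos: [636.7, 152.4, 116.4]
tcp_rot: [-179.8, -0.2, 150.3]
ft_force: [0.1, 0.1, 0.3]
finger_gap: 38.4
grip_force: 0.0
```

```bash
python3 plan.py 460,105.5,130,150.3 460,105.5,50,150.3
```

```text
5.3 [636.7 152.4 116.4] [-179.8   -0.2  150.3] gap 38.4 grip 0.0
460,105.5,130,150.3 [ 0.326 -0.321 -0.034] rotz -0.0
460,105.5,50,150.3 [ 0.326 -0.321  0.166] rotz -0.0
```

>>> carry_out(increments=[0.1,-0.1,-0.034,0,0,0,0.18,0.326,-0.321,0.03,0,0,0,0.18,0.326,-0.321,0.1,0,0,0,0.18,0.326,-0.321,0.166,0,0,0,0.18,0.326,-0.321,0.166,0,0,0,0.18,0.326,-0.321,0.166,0,0,0,0.18,0.326,-0.321,0.166,0,0,0,0.18,0.326,-0.321,0.166,0,0,0,0.18,0.326,-0.321,0.166,0,0,0,0.18,0.326,-0.321,0.166,0,0,0,0.18])

```text
time: 6.55
tool_pos: [461.7, 105.9, 51.0]
tcp_rot: [180.0, 0.0, 150.3]
ft_force: [0.3, -0.3, -0.9]
finger_gap: 50.4
grip_force: 0.0
```

```bash
python3 plan.py 460,105.5,3,150.3;python3 crop.py cap2.png side,200,110,130,110 top,130,60,130,110
```

```text
6.55 [461.7 105.9  51. ] [180.    0.  150.3] gap 50.4 grip 0.0
460,105.5,3,150.3 [ 0.003 -0.003  0.12 ] rotz -0.0
```

View pics/cap2.png

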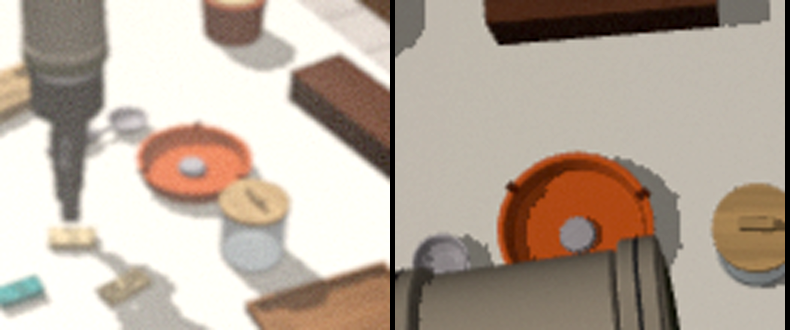

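The cap lies flat in the ashtray, at top crop (578,235), and the gripper is over domino_b. I'll grasp it.

>>> carry_out(increments=[0.003,-0.003,0.09,0,0,0,0.18,0.003,-0.003,0.12,0,0,0,0.18,0.003,-0.003,0.12,0,0,0,0.18,0.003,-0.003,0.12,0,0,0,-1,0.003,-0.003,0.12,0,0,0,-1,0.003,-0.003,0.12,0,0,0,-1,0.003,-0.003,0.12,0,0,0,-1,0.003,-0.003,0.05,0,0,0,-1,0.003,-0.003,-0.1,0,0,0,-1,0.003,-0.003,-0.14,0,0,0,-1])

```text
time: 7.9
tool_pos: [462.7, 105.7, 111.5]
tcp_rot: [179.8, 0.3, 150.3]
ft_force: [0.1, 0.4, 0.4]
finger_gap: 24.6
grip_force: 39.5
```

```bash
python3 plan.py 540,-60,120,162 678,-147,110,174.5 678,-147,60,174.5
```

```text
7.9 [462.7 105.7 111.5] [179.8   0.3 150.3] gap 24.6 grip 39.5
540,-60,120,162 [-0.373 -0.264 -0.021] rotz -0.033
678,-147,110,174.5 [-0.781 -0.282  0.004] rotz -0.067
678,-147,60,174.5 [-0.781 -0.282  0.129] rotz -0.067
```

>>> carry_out(increments=[-0.373,-0.264,-0.06,0,0,-0.033,-1,-0.373,-0.264,-0.06,0,0,-0.033,-1,-0.373,-0.264,-0.06,0,0,-0.033,-1,-0.373,-0.264,-0.06,0,0,-0.033,-1,-0.781,-0.282,0.0,0,0,-0.067,-1,-0.781,-0.282,0.0,0,0,-0.067,-1,-0.781,-0.282,0.0,0,0,-0.067,-1,-0.781,-0.282,0.129,0,0,-0.067,-1,-0.781,-0.282,0.129,0,0,-0.067,-1,-0.781,-0.282,0.129,0,0,-0.067,-1])

```text
time: 9.15
tool_pos: [674.8, -146.7, 55.8]
tcp_rot: [180.0, -0.0, 174.4]
ft_force: [0.3, -1.0, 1.1]
finger_gap: 24.8
grip_force: 39.5
```

```bash
python3 plan.py 678,-146,9,174.5 678,-146,110,174.5
```

```text
9.15 [ 674.8 -146.7   55.8] [180.   -0.  174.4] gap 24.8 grip 39.5
678,-146,9,174.5 [-0.008  0.002  0.117] rotz -0.0
678,-146,110,174.5 [-0.008  0.002 -0.136] rotz -0.0
```

>>> carry_out(increments=[-0.008,0.002,0.08,0,0,0,-1,-0.008,0.002,0.105,0,0,0,-1,-0.008,0.002,0.117,0,0,0,-1,-0.008,0.002,0.117,0,0,0,-1,-0.008,0.002,0.117,0,0,0,-0.06,-0.008,0.002,0.117,0,0,0,-0.06,-0.008,0.002,0.117,0,0,0,-0.06,-0.008,0.002,0.117,0,0,0,-0.06,-0.008,0.002,0.02,0,0,0,-0.06,-0.008,0.002,-0.136,0,0,0,-0.06])

```text
time: 10.4
tool_pos: [675.9, -146.4, 107.1]
tcp_rot: [179.9, -0.4, 174.4]
ft_force: [0.1, -0.5, 0.2]
finger_gap: 39.9
grip_force: 0.0
```

```bash
python3 plan.py 540,-90,120,180 472.5,9.5,110,191 472.5,9.5,50,191
```

```text
10.4 [ 675.9 -146.4  107.1] [179.9  -0.4 174.4] gap 39.9 grip 0.0
540,-90,120,180 [ 0.352  0.107 -0.032] rotz -0.016
472.5,9.5,110,191 [ 0.544  0.338 -0.007] rotz -0.046
472.5,9.5,50,191 [0.544 0.338 0.143] rotz -0.046
```

>>> carry_out(increments=[0.352,0.107,-0.04,0,0,-0.016,0.18,0.352,0.107,-0.04,0,0,-0.016,0.18,0.352,0.107,-0.04,0,0,-0.03,0.18,0.544,0.338,0.0,0,0,-0.046,0.18,0.544,0.338,0.0,0,0,-0.046,0.18,0.544,0.338,0.08,0,0,-0.046,0.18,0.544,0.338,0.143,0,0,-0.046,0.18,0.544,0.338,0.143,0,0,-0.046,0.18,0.544,0.338,0.143,0,0,-0.046,0.18,0.544,0.338,0.143,0,0,-0.046,0.18])

```text
time: 11.65
tool_pos: [476.3, 8.5, 53.9]
tcp_rot: [-180.0, 0.1, -169.1]
ft_force: [0.2, 0.5, -0.3]
finger_gap: 50.8
grip_force: 0.0
```

```bash
python3 plan.py 472.5,9.5,3,191 ;python3 crop.py dom1.png side,210,120,160,130 top,220,90,130,110
```

```text
11.65 [476.3   8.5  53.9] [-1.800e+02  1.000e-01 -1.691e+02] gap 50.8 grip 0.0
472.5,9.5,3,191 [0.009 0.004 0.127] rotz -0.0
```

View pics/dom1.png

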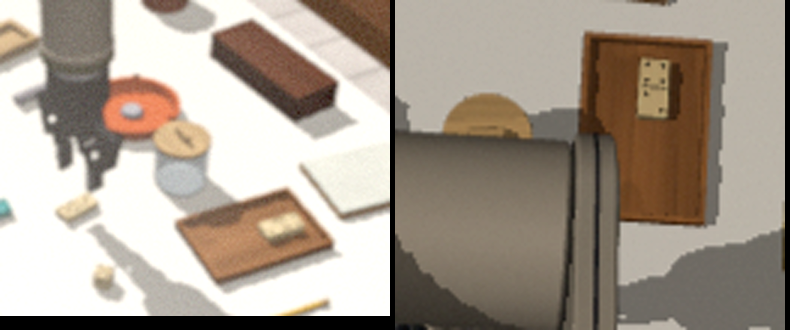

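domino_b lies flat in the tray with its pips up, at top crop (655,88). I'll grasp domino_a.

>>> carry_out(increments=[0.009,0.004,0.09,0,0,0,0.18,0.009,0.004,0.127,0,0,0,0.18,0.009,0.004,0.127,0,0,0,0.18,0.009,0.004,0.127,0,0,0,-1,0.009,0.004,0.127,0,0,0,-1,0.009,0.004,0.127,0,0,0,-1,0.009,0.004,0.127,0,0,0,-1,0.009,0.004,0.05,0,0,0,-1,0.009,0.004,-0.1,0,0,0,-1,0.009,0.004,-0.14,0,0,0,-1])

```text
time: 13.0
tool_pos: [474.1, 9.5, 113.2]
tcp_rot: [-179.9, 0.4, -169.1]
ft_force: [0.2, -0.2, -0.5]
finger_gap: 24.7
grip_force: 39.5
```

```bash
python3 plan.py 510,-90,120,180 602,-138,110,174.5 602,-138,60,174.5
```

```text
13.0 [474.1   9.5 113.2] [-179.9    0.4 -169.1] gap 24.7 grip 39.5
510,-90,120,180 [-0.041 -0.261 -0.017] rotz 0.03
602,-138,110,174.5 [-0.244 -0.423  0.008] rotz 0.046
602,-138,60,174.5 [-0.244 -0.423  0.133] rotz 0.046
```

>>> carry_out(increments=[-0.041,-0.261,-0.017,0,0,0.03,-1,-0.041,-0.261,-0.017,0,0,0.03,-1,-0.244,-0.423,0.0,0,0,0.046,-1,-0.244,-0.423,0.0,0,0,0.046,-1,-0.244,-0.423,0.0,0,0,0.046,-1,-0.244,-0.423,0.07,0,0,0.046,-1,-0.244,-0.423,0.133,0,0,0.046,-1,-0.244,-0.423,0.133,0,0,0.046,-1,-0.244,-0.423,0.133,0,0,0.046,-1,-0.244,-0.423,0.133,0,0,0.046,-1])

```text
time: 14.25
tool_pos: [600.2, -138.1, 57.1]
tcp_rot: [-180.0, 0.1, 174.4]
ft_force: [0.1, -0.4, 0.1]
finger_gap: 24.8
grip_force: 39.6
```

```bash
python3 plan.py 602,-139,9,174.5 602,-139,110,174.5
```

```text
14.25 [ 600.2 -138.1   57.1] [-1.800e+02  1.000e-01  1.744e+02] gap 24.8 grip 39.6
602,-139,9,174.5 [-0.005 -0.002  0.12 ] rotz -0.0
602,-139,110,174.5 [-0.005 -0.002 -0.132] rotz -0.0
```

>>> carry_out(increments=[-0.005,-0.002,0.08,0,0,0,-1,-0.005,-0.002,0.108,0,0,0,-1,-0.005,-0.002,0.12,0,0,0,-1,-0.005,-0.002,0.12,0,0,0,-1,-0.005,-0.002,0.12,0,0,0,-0.06,-0.005,-0.002,0.12,0,0,0,-0.06,-0.005,-0.002,0.12,0,0,0,-0.06,-0.005,-0.002,0.05,0,0,0,-0.06,-0.005,-0.002,-0.1,0,0,0,-0.06,-0.005,-0.002,-0.1,0,0,0,-0.06])

```text
time: 15.5
tool_pos: [605.4, -140.2, 102.1]
tcp_rot: [-179.9, 0.6, 174.4]
ft_force: [0.5, 0.1, 0.3]
finger_gap: 39.8
grip_force: 0.0
```

```bash
python3 plan.py 442,-118,60,134
```

```text
15.5 [ 605.4 -140.2  102.1] [-179.9    0.6  174.4] gap 39.8 grip 0.0
442,-118,60,134 [0.412 0.015 0.105] rotz 0.112
```

>>> carry_out(increments=[0.15,0.005,0.0,0,0,0.03,0.18,0.3,0.012,0.02,0,0,0.06,0.18,0.412,0.015,0.06,0,0,0.09,0.18,0.412,0.015,0.105,0,0,0.112,0.18,0.412,0.015,0.105,0,0,0.112,0.18,0.412,0.015,0.105,0,0,0.112,0.18,0.412,0.015,0.105,0,0,0.112,0.18,0.412,0.015,0.105,0,0,0.112,0.18,0.412,0.015,0.105,0,0,0.112,0.18,0.412,0.015,0.105,0,0,0.112,0.18])

```text
time: 16.75
tool_pos: [437.8, -116.8, 53.4]
tcp_rot: [180.0, 0.0, 134.1]
ft_force: [-0.1, 0.2, 0.3]
finger_gap: 50.3
grip_force: 0.0
```

```bash
python3 plan.py 442,-118,5,134 ;python3 crop.py die1.png side,210,140,160,130 top,220,90,130,110
```

```text
16.75 [ 437.8 -116.8   53.4] [180.    0.  134.1] gap 50.3 grip 0.0
442,-118,5,134 [-0.009  0.005  0.121] rotz 0.0
```

View pics/die1.png

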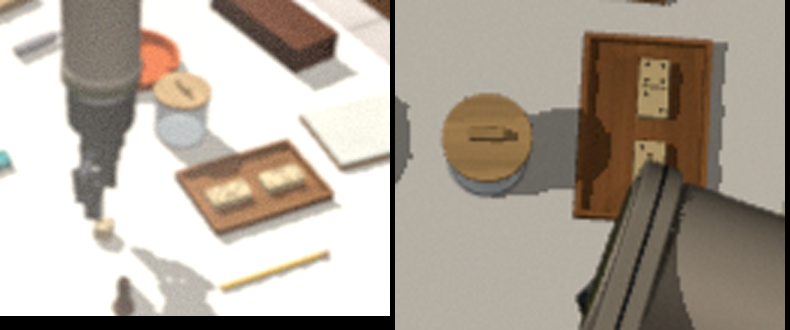

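Both dominoes lie flat and separate in the tray, at side crop (228,192) and (282,178). The gripper is over the die.

>>> carry_out(increments=[-0.009,0.005,0.06,0,0,0,0.18,-0.009,0.005,0.121,0,0,0,0.18,-0.009,0.005,0.121,0,0,0,0.18,-0.009,0.005,0.121,0,0,0,-1,-0.009,0.005,0.121,0,0,0,-1,-0.009,0.005,0.121,0,0,0,-1,-0.009,0.005,0.121,0,0,0,-1,-0.009,0.005,0.05,0,0,0,-1,-0.009,0.005,-0.12,0,0,0,-1,-0.009,0.005,-0.14,0,0,0,-1])

```text
time: 18.1
tool_pos: [444.6, -119.1, 114.3]
tcp_rot: [179.8, 0.4, 134.1]
ft_force: [-0.0, -1.5, 0.5]
finger_gap: 21.6
grip_force: 39.2
```

```bash
python3 plan.py 505,-403,110,134 505,-403,40,134
```

```text
18.1 [ 444.6 -119.1  114.3] [179.8   0.4 134.1] gap 21.6 grip 39.2
505,-403,110,134 [-0.615 -0.385  0.011] rotz 0.0
505,-403,40,134 [-0.615 -0.385  0.186] rotz 0.0
```

>>> carry_out(increments=[-0.615,-0.385,0.011,0,0,0,-1,-0.615,-0.385,0.011,0,0,0,-1,-0.615,-0.385,0.011,0,0,0,-1,-0.615,-0.385,0.011,0,0,0,-1,-0.615,-0.385,0.011,0,0,0,-1,-0.615,-0.385,0.1,0,0,0,-1,-0.615,-0.385,0.186,0,0,0,-1,-0.615,-0.385,0.186,0,0,0,-1,-0.615,-0.385,0.186,0,0,0,-1,-0.615,-0.385,0.186,0,0,0,-1])

```text
time: 19.35
tool_pos: [503.4, -402.8, 37.3]
tcp_rot: [180.0, 0.2, 134.1]
ft_force: [0.1, 0.7, 0.2]
finger_gap: 21.3
grip_force: 39.3
```

```bash
python3 plan.py 505,-403,11,134 505,-403,90,134
```

```text
19.35 [ 503.4 -402.8   37.3] [180.    0.2 134.1] gap 21.3 grip 39.3
505,-403,11,134 [-0.003  0.003  0.066] rotz 0.0
505,-403,90,134 [-0.003  0.003 -0.132] rotz 0.0
```

>>> carry_out(increments=[-0.003,0.003,0.045,0,0,0,-1,-0.003,0.003,0.066,0,0,0,-1,-0.003,0.003,0.066,0,0,0,-1,-0.003,0.003,0.066,0,0,0,-1,-0.003,0.003,0.066,0,0,0,0.0,-0.003,0.003,0.066,0,0,0,0.0,-0.003,0.003,0.066,0,0,0,0.0,-0.003,0.003,0.0,0,0,0,0.0,-0.003,0.003,-0.13,0,0,0,0.0,-0.003,0.003,-0.15,0,0,0,0.0])

```text
time: 20.6
tool_pos: [506.1, -404.0, 99.8]
tcp_rot: [180.0, 0.4, 134.1]
ft_force: [1.0, -0.7, 0.4]
finger_gap: 42.5
grip_force: 0.0
```

```bash
python3 plan.py 406.5,-223.5,100,134 406.5,-223.5,75,134
```

```text
20.6 [ 506.1 -404.    99.8] [180.    0.4 134.1] gap 42.5 grip 0.0
406.5,-223.5,100,134 [ 0.497  0.135 -0.   ] rotz 0.0
406.5,-223.5,75,134 [0.497 0.135 0.062] rotz 0.0
```

>>> carry_out(increments=[0.497,0.135,-0.02,0,0,0,0.18,0.497,0.135,-0.02,0,0,0,0.18,0.497,0.135,-0.02,0,0,0,0.18,0.497,0.135,-0.02,0,0,0,0.18,0.497,0.135,0.03,0,0,0,0.18,0.497,0.135,0.05,0,0,0,0.18,0.497,0.135,0.05,0,0,0,0.18,0.497,0.135,0.05,0,0,0,0.18,0.497,0.135,0.05,0,0,0,0.18,0.497,0.135,0.05,0,0,0,0.18])

```text
time: 21.85
tool_pos: [404.6, -221.8, 75.3]
tcp_rot: [180.0, 0.0, 134.1]
ft_force: [-0.8, 0.6, 0.2]
finger_gap: 50.5
grip_force: 0.0
```

```bash
python3 plan.py 406.5,-223.5,15,134 406.5,-223.5,150,134;python3 crop.py peg1.png side,210,190,160,130 top,300,120,150,126
```

```text
21.85 [ 404.6 -221.8   75.3] [180.    0.  134.1] gap 50.5 grip 0.0
406.5,-223.5,15,134 [-0.006  0.     0.151] rotz 0.0
406.5,-223.5,150,134 [-0.006  0.    -0.187] rotz 0.0
```

View pics/peg1.png

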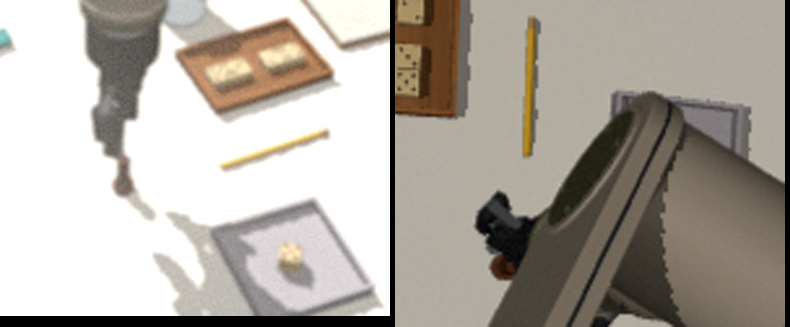

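The die is in the dish, at side crop (290,257), and the peg stands under the fingers. I'll grasp the peg.

>>> carry_out(increments=[-0.006,0.0,0.06,0,0,0,0.18,-0.006,0.0,0.12,0,0,0,0.18,-0.006,0.0,0.151,0,0,0,0.18,-0.006,0.0,0.151,0,0,0,0.18,-0.006,0.0,0.151,0,0,0,-1,-0.006,0.0,0.151,0,0,0,-1,-0.006,0.0,0.151,0,0,0,-1,-0.006,0.0,0.151,0,0,0,-1,-0.006,0.0,0.05,0,0,0,-1,-0.006,0.0,-0.05,0,0,0,-1])

```text
time: 23.2
tool_pos: [405.5, -222.9, 95.6]
tcp_rot: [-180.0, -0.1, 134.1]
ft_force: [0.5, -0.3, 1.0]
finger_gap: 15.0
grip_force: 39.0
```

```bash
python3 plan.py 440,-120,165,134 460,120,165,134 555,398,150,134 555,398,60,134
```

```text
23.2 [ 405.5 -222.9   95.6] [-1.800e+02 -1.000e-01  1.341e+02] gap 15.0 grip 39.0
440,-120,165,134 [ 0.125  0.241 -0.174] rotz 0.0
460,120,165,134 [ 0.521  0.694 -0.174] rotz 0.0
555,398,150,134 [ 0.855  1.348 -0.136] rotz 0.0
555,398,60,134 [0.855 1.348 0.089] rotz 0.0
```

>>> carry_out(increments=[0.125,0.241,-0.174,0,0,0,-1,0.125,0.241,-0.174,0,0,0,-1,0.521,0.694,-0.174,0,0,0,-1,0.521,0.694,-0.174,0,0,0,-1,0.521,0.694,-0.174,0,0,0,-1,0.521,0.694,-0.174,0,0,0,-1,0.521,0.694,-0.174,0,0,0,-1,0.521,0.694,-0.174,0,0,0,-1,0.521,0.694,-0.174,0,0,0,-1,0.521,0.694,-0.174,0,0,0,-1])

```text
time: 24.45
tool_pos: [460.7, 118.4, 164.5]
tcp_rot: [-180.0, 0.0, 133.9]
ft_force: [-0.1, 0.3, 0.3]
finger_gap: 14.7
grip_force: 39.2
```

```bash
python3 plan.py 555,398,130,134 555,398,65,134
```

```text
24.45 [460.7 118.4 164.5] [-180.     0.   133.9] gap 14.7 grip 39.2
555,398,130,134 [0.34  0.655 0.086] rotz -0.0
555,398,65,134 [0.34  0.655 0.249] rotz -0.0
```

>>> carry_out(increments=[0.34,0.655,0.0,0,0,0,-1,0.34,0.655,0.0,0,0,0,-1,0.34,0.655,0.0,0,0,0,-1,0.34,0.655,0.0,0,0,0,-1,0.34,0.655,0.0,0,0,0,-1,0.34,0.655,0.086,0,0,0,-1,0.34,0.655,0.249,0,0,0,-1,0.34,0.655,0.249,0,0,0,-1,0.34,0.655,0.249,0,0,0,-1,0.34,0.655,0.249,0,0,0,-1])

```text
time: 25.7
tool_pos: [556.5, 400.4, 69.0]
tcp_rot: [179.7, 0.1, 134.0]
ft_force: [0.1, 0.4, -0.2]
finger_gap: 14.9
grip_force: 39.3
```

```bash
python3 plan.py 555,398,26,134 555,398,130,134;python3 crop.py peg2.png side,160,80,110,90 top,60,120,120,110
```

```text
25.7 [556.5 400.4  69. ] [1.797e+02 1.000e-01 1.340e+02] gap 14.9 grip 39.3
555,398,26,134 [-0.002 -0.007  0.107] rotz 0.0
555,398,130,134 [-0.002 -0.007 -0.153] rotz 0.0
```

View pics/peg2.png

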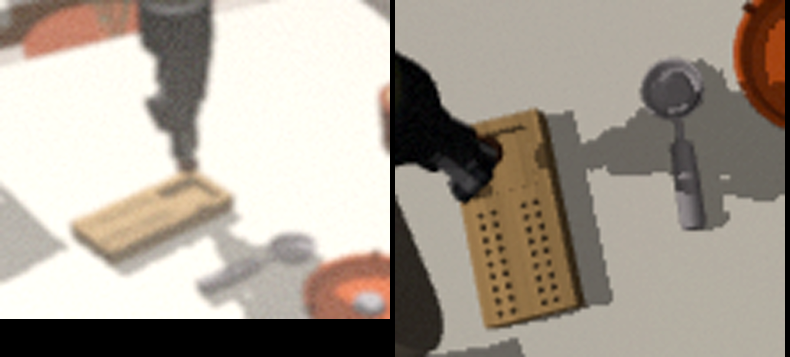

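The peg hangs upright in the fingers just above the pocket, at side crop (187,165). I'll lower it and release.

>>> carry_out(increments=[-0.002,-0.006,0.05,0,0,0,-1,-0.002,-0.006,0.09,0,0,0,-1,-0.002,-0.006,0.107,0,0,0,-1,-0.002,-0.006,0.107,0,0,0,-1,-0.002,-0.006,0.107,0,0,0,-1,-0.002,-0.006,0.107,0,0,0,-0.1,-0.002,-0.006,0.107,0,0,0,-0.1,-0.002,-0.006,0.107,0,0,0,-0.1,-0.002,-0.006,0.107,0,0,0,-0.1,-0.002,-0.006,0.107,0,0,0,-0.1])

```text
time: 27.05
tool_pos: [553.0, 397.2, 21.8]
tcp_rot: [-180.0, -0.0, 134.1]
ft_force: [-0.5, -0.1, 0.5]
finger_gap: 38.4
grip_force: 0.0
```

>>> carry_out(increments=[0,0,-0.05,0,0,0,-0.1,0,0,-0.12,0,0,0,-0.1,0,0,-0.2,0,0,0,-0.1,0,0,-0.3,0,0,0,-0.1,0.2,-0.1,-0.4,0,0,0,-0.1,0.3,-0.2,-0.4,0,0,0,-0.1,0.3,-0.3,-0.4,0,0,0,-0.1,0.3,-0.3,-0.4,0,0,0,-0.1,0.3,-0.3,-0.4,0,0,0,-0.1,0.3,-0.3,-0.4,0,0,0,-0.1])

```text
time: 28.3
tool_pos: [384.9, 400.7, 183.4]
tcp_rot: [179.9, 0.0, 134.0]
ft_force: [1.5, -0.1, -0.2]
finger_gap: 38.6
grip_force: 0.0
```

```bash
python3 plan.py; python3 crop.py peg3.png side,160,110,110,90 top,60,120,120,110; python3 -c "
from bench import viewer;import cv2
cv2.imwrite('pics/top9.png',cv2.resize(viewer.snapshot('top')[:,:,::-1],(800,600),interpolation=cv2.INTER_CUBIC))"
```

```text
28.3 [384.9 400.7 183.4] [179.9   0.  134. ] gap 38.6 grip 0.0
```

View pics/peg3.png

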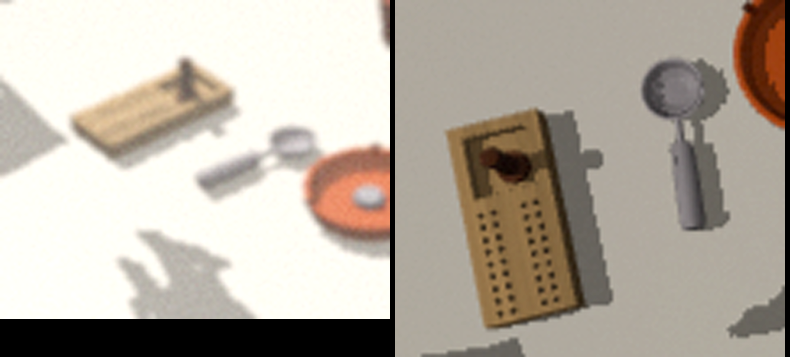

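View pics/top9.png

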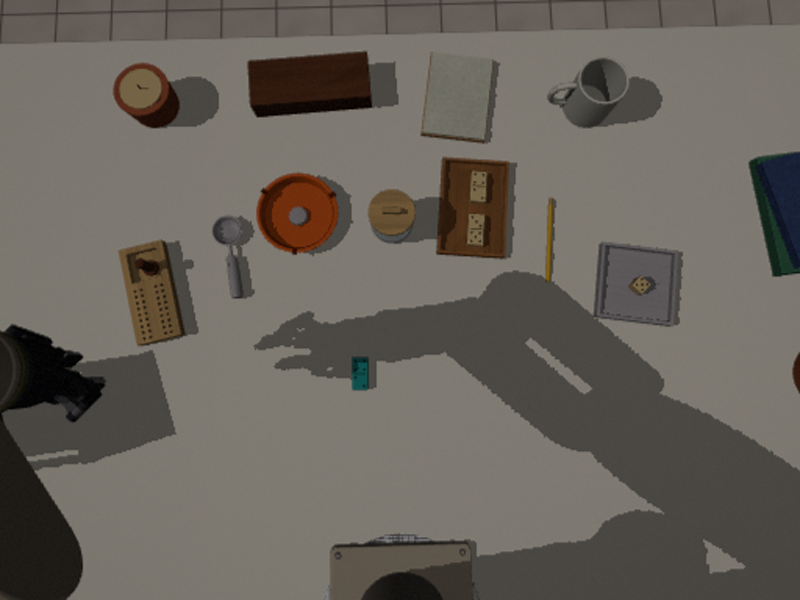

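The peg stands upright in the pocket, with its foot at native (96.9,171.7). Everything else is in place and the jar hasn't moved. I'll check the peg's centring against the board.

Run:
```python
from h import *
d=atz("top",(96.9,171.7),18)-atz("top",(151.5/1.5625,292.5/1.5625),20); a=np.radians(12)
print(d@[np.cos(a),np.sin(a)],d@[-np.sin(a),np.cos(a)])
# stem top both views, upright check at z=58
print(tri((60+95/3.25,120+158/3.25),(160+186/3.545,110+62/3.545)),atz("top",(96.9,171.7),18))
```

```text
39.711805132609 -6.295538936234315
[554.0928869  393.36124126  55.4572754 ] [551.12960513 391.09944523]
```

```bash
python3 -c "
from bench import order
print(order.hand_in())"
```

```text
the job is handed in; nothing more can be done
None
```

I handed the job in at about 28 s: both dominoes are flat and pips up in the tray, the die is in the dish, the cap is flat in the ashtray and the peg stands upright in the pocket; the last pictures show the jar unmoved, but the hand-in returned no verdict.

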